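Pry the battery cover off a bench control unit

ROBOT

A 7-joint arm with a two-finger parallel gripper is mounted at the origin on the work surface. World frame = base frame: x ahead of the robot, y to its left, z up, the work surface at z = 0. Lengths are in mm, angles in rad, forces in N, time in s.
With the tool pointing down it reaches from about 425 to 825 mm from the base axis. Payload 3.6 kg.
Tool frame: the origin (TCP) lies between the finger pads; the fingertips stand 22 mm ahead of it and the grasp point (between the pads) lies 3 mm ahead of it; z points along the fingers, y is the direction in which the jaws open and shut (so a half turn about z gives the same grasp; the last joint's range is limited). The gripper opens to 93 mm and grips with 3 to 60 N. Pads are 15 mm wide; open, the fingers measure 128 mm over their backs; the gripper's body (75 mm by 188 mm) begins 65 mm behind the grasp point.
Start: joints at [1.169, 0.615, -0.013, 1.423, 0.008, 1.103, -0.04], TCP at [238.57, -604.604, 216.54] pointing down, gripper open.
Joint ranges: [-3.12, 3.12], [-0.3, 2.06], [-1.34, 1.32], [0.26, 2.42], [-1.36, 4.5], [0.01, 1.98], [-2.84, 2.84]. Speed limits (rad/s): [2.79, 2.79, 3.14, 3.14, 3.14, 3.14, 3.14].

INTERFACE

Orientations are given as a unit quaternion [w, x, y, z].
In Python, from rig import * gives the robot as it stands.
- The arm moves only by the tool drive_tool, never from a script. Its argument "increments" is a list of rows, each a list of 3 entries, a list of its own where there are three numbers: the shift along the world's x, y, z in m, then the turn about the world's z in degrees, then the opening, from -1 (shut) to 1 (fully open), so that 0 is half open. A call has 1 to 20 rows; each row shifts and turns the commanded pose from where the row before left it; what a row does not reach is not made up. A row lasts 1/10 s, in which the tool goes at most 50 mm and 8.59 degrees, less where a joint would pass 70% of its speed; a pose out of reach is approached as far as the arm can. A call with a gripper value outside its range is refused whole. The fingers move at their own pace and stop on an object; "newtons" is the grip in N (left out, the last holds). Time passes only in rows, so rows that do not move let the fingers close. It gives the time, the measured TCP pose, the force and the opening at its end, in the units of the state.
- state(): the state, without advancing time (a new reading comes with each control period).
- grab_frame(name): name is "side" or "top" or "wrist"; returns (picture, depth): 400x640x3 uint8, blue, green, red; 400x640 float32, mm along the optical axis (not along the pixel's ray), 0 where there is no reading.
- camera_params(name): a dict with "camera_matrix" (3x3 intrinsics, pixels), "T" (4x4, takes a point from camera to world coordinates). Camera axes: x right, y up, looking along -z (the intrinsics and any distortion apply to the point x, -y, -z); pixel columns grow to the right and rows downward; lengths in mm; the calibration is good to about 2 mm. A picture is of the moment at which its call begins: read the wrist's pose just before it. camera_params takes no time and is no camera call; for the wrist camera it gives the pose at the moment of the call.
- sign_off(): hands the job in, once; it reports no verdict.
The state is a dict: "time": time; "joint_positions": joint angles; "joint_vel": joint speeds; "effort": joint torques, N m; "tool_pos": TCP position; "eef_rot": TCP orientation; "ft_force": force on the tool from outside, world axes, zero at the start; "torque": the same for the moment, N m; "grip_width": finger opening in mm.
Only numpy, scipy, OpenCV 4.12 (cv2) and the standard library are available. Lean on these libraries where they do the work, as an engineer would, in place of code of your own. Each camera call takes 0.05 s, during which the arm holds its last target.

TASK

Use the flat pry bar to lever the snapped-in battery cover out of the top of the control unit, going in under the cover's edge through the notch in the unit's front; keep the fingers off the cover while it is still snapped in. Then set the loosened cover flat, right way up, in the steel tray, and leave the pry bar lying on the bench top, clear of the unit and the tray. Do not disturb the other things on the bench.

Things in the scene. Friction and masses are not known exactly. Their poses are not given: they have to be found in the camera images.
- unit: cream control unit, fixed: 190 (x) x 150 (y) x 100 mm tall. Origin: centre of underside; z up; front face at x = -95 mm. A bay in its top, y -31.5 to 31.5, from the front face to x = 40 mm, is filled by the cover; beside it the top is flat at z = 100 mm. Two sprung balls in the bay, 63 mm behind the front face, grip the cover's middle rib and hold it down
- unit_sill (a point): middle of the outer top edge of the sill of the notch in the unit's front face: fulcrum for the pry bar. Axes as the unit's: x into the notch, z up. 83 mm above the bench. The notch is 34 mm wide, centred here, and 10 mm high up to the cover's underside; the sill is 12 mm deep, behind it the bay is hollow. A stop across the bay ends the blade's way 48 mm in from here; 45 mm in is a good depth
- cover: grey battery cover, 140 g, plate 130 (x) x 60 (y) x 10 mm on ribs, 33 mm tall. Origin: under the plate's centre, level with the ribs' feet; plate z 23 to 33 mm; ribs within y -24 to 24; z up; front (snapping) end at -x. Snapped in: origin at (-28, 0, 70) mm in the unit's frame, top 3 mm above the unit's. Once sprung, take it by the plate's long sides, 60 mm apart, and lift it straight out
- cover_front (a point): middle of the cover's top front edge, 103 mm above the bench when snapped in. Prying it up takes about 15 to 25 N under the plate near the stop; the cover turns about its rear end. After about 9 mm the sprung balls slip beneath its rib and it jumps up by itself, staying propped about 17 mm up (plate's middle about 9 mm up)
- pry_bar: flat pry bar, 180 g, loose on the bench: grey handle 100 x 22 (y) x 24 mm tall, flat steel blade 18 mm wide, 5 mm thick, 90 mm long (last 8 mm 3 mm thick). Origin: under the middle of the handle; x along the blade, z up. Handle x -50 to 50 mm; blade x 50 to 140, z 9.5 to 14.5 mm; centre of mass at about x = 30 mm
- tray: shallow steel tray, fixed, 200 (x) x 130 (y) x 14 mm tall, walls 4 mm, floor about 4 mm thick. Origin: centre of its underside; z up
- beaker: clear glass beaker, 70 mm across, 90 mm tall; not to be disturbed; origin: centre of its underside
- reagent_bottle: amber bottle with white cap, 72 mm across, 150 mm tall; not to be disturbed; origin: centre of its underside
- jar: white jar with black lid, 70 mm across, 80 mm tall; not to be disturbed; origin: centre of its underside
- mug: white mug, 80 mm across, 90 mm tall; not to be disturbed; origin: centre of its underside
- screwdriver: screwdriver with white handle, lying on the bench; thinner and rounder than the pry bar; not to be disturbed; origin: about the middle of its length
- vial_rack: white block 60 x 140 x 35 mm with four amber vials in a row along its y, 73 mm tall in all; not to be disturbed; origin: centre of its underside
- mouse: round grey computer mouse, 60 mm across, 29 mm tall; not to be disturbed; origin: centre of its underside
Things that resemble listed ones, but are neither listed nor needed, are in the scene too. Of the things like the unit, leave any that is purple or yellow; of the rest the larger one is meant.

How it is judged:
By the outcome, as a careful person would: the job done as asked, in the order asked, and still so for the second after the job is handed in, with the robot touching nothing.
It also fails if it takes over 72 s, if anything falls off the work surface, if the arm or the gripper's body presses on something with over 40 N, if the wrist force passes 120 N, or if a joint passes its speed limit or range.

## Working session

There is one attempt and no reset: what is moved stays moved. The work goes in short steps, Python scripts to look and compute and a tool call to move; the robot and the scene stay as the last step left them, time stands still between calls to the robot, and variables do not carry over. Pictures are saved under pics/ and viewed, and the job is handed in when it is done.

Besides the shell and the picture viewer there is one more tool, called after ">>>" as name([rows], argument=value, ...), one row to a line, values as JSON. drive_tool: Moves the arm, as the interface text tells. Its arguments: {"type":"object","properties":{"increments":{"type":"array","items":{"type":"array"}},"newtons":{"type":"number"}},"required":["increments"]}

```bash
ls; mkdir -p pics
python3 - <<'E'
from rig import *
import cv2,numpy as np
s=state();print({k:np.round(v,3).tolist() for k,v in s.items()})
for n in ["side","top","wrist"]:
    p=camera_params(n);print(n,np.round(p["camera_matrix"],1).tolist(),np.round(p["T"],3).tolist(),[k for k in p])
    im,d=grab_frame(n);cv2.imwrite(f"pics/{n}0.png",im);np.save(f"{n}0.npy",d)
    np.save(f"{n}0T.npy",p["T"]); print((d>0).mean(), d[d>0].min() if (d>0).any() else 0,d.max())
E
```

```text
pics
{'time': 0.0, 'joint_positions': [1.168, 0.616, -0.013, 1.425, 0.008, 1.103, -0.04], 'joint_vel': [0.001, -0.0, -0.003, 0.001, 0.003, 0.001, -0.0], 'effort': [-0.0, -45.894, 0.209, -16.574, -0.061, 0.021, 0.0], 'tool_pos': [238.286, -603.909, 215.399], 'eef_rot': [-0.001, 0.982, 0.187, -0.0], 'ft_force': [0.086, 0.437, 0.193], 'torque': [-0.027, 0.017, -0.043], 'grip_width': 92.803}
side [[366.0, 0.0, 320.6], [0.0, 366.0, 203.0], [0.0, 0.0, 1.0]] [[-0.779, 0.364, -0.511, -136.812], [-0.627, -0.433, 0.647, 962.662], [0.015, 0.825, 0.565, 837.761], [0.0, 0.0, 0.0, 1.0]] ['camera_matrix', 'T']
0.9961328125 426.6496 3060.8938
top [[514.7, 0.0, 333.8], [0.0, 514.7, 200.0], [0.0, 0.0, 1.0]] [[0.002, 0.992, -0.124, 315.577], [-1.0, 0.001, -0.011, 96.924], [-0.011, 0.124, 0.992, 1644.194], [0.0, 0.0, 0.0, 1.0]] ['camera_matrix', 'T']
0.99598828125 854.4376 2552.2656
wrist [[348.1, 0.0, 319.6], [0.0, 348.1, 199.8], [0.0, 0.0, 1.0]] [[0.367, 0.897, 0.247, 305.876], [-0.93, 0.354, 0.095, -576.485], [-0.002, -0.264, 0.964, 383.024], [0.0, 0.0, 0.0, 1.0]] ['camera_matrix', 'T']
0.9961875 60.904156 474.1718
```

View pics/top0.png

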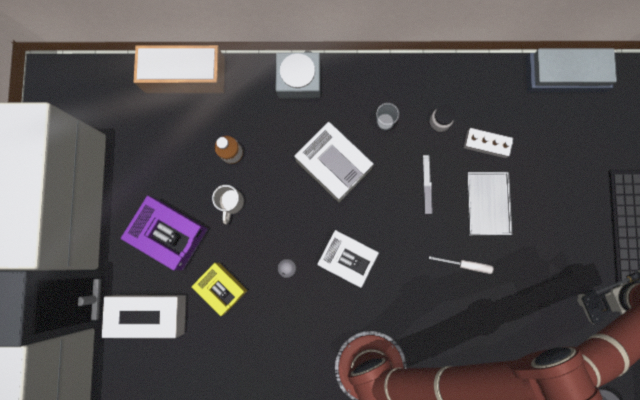

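View pics/side0.png

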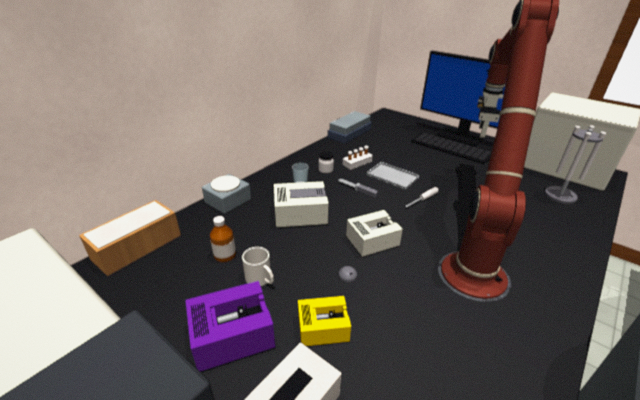

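View pics/wrist0.png

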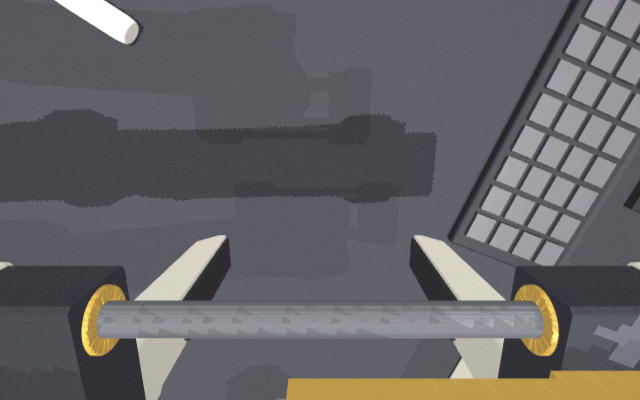

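```bash
cat > h.py <<'E'
import numpy as np,cv2
def deproj(p,u,v,d):
    K=p["camera_matrix"];T=np.array(p["T"])
    x=(u-K[0,2])/K[0,0]*d; y=(v-K[1,2])/K[1,1]*d
    P=np.stack([x,-y,-d,np.ones_like(d)],-1)
    return (P@T.T)[...,:3]
def cloud(p,d):
    v,u=np.mgrid[:d.shape[0],:d.shape[1]]
    P=deproj(p,u,v,d.astype(float)); P[d<=0]=np.nan
    return P
def proj(p,X):
    K=p["camera_matrix"];T=np.linalg.inv(np.array(p["T"]))
    X=np.atleast_2d(X); c=(np.c_[X,np.ones(len(X))]@T.T)[:,:3]
    return np.c_[K[0,0]*c[:,0]/-c[:,2]+K[0,2],K[1,1]*-c[:,1]/-c[:,2]+K[1,2]]
E
python3 - <<'E'
from rig import *
from h import *
im=cv2.imread("pics/top0.png");d=np.load("top0.npy");p=camera_params("top")
C=cloud(p,d)
for u,v in [(335,160),(427,200),(426,165),(490,205),(387,118),(228,150),(442,120),(226,200),(475,266),(489,142),(286,268),(348,258),(300,300),(355,180)]:
    print(u,v,C[v,u].round(1))
c=im[100:260,280:520];cv2.imwrite("pics/topz.png",cv2.resize(c,(800,533),interpolation=cv2.INTER_CUBIC))
E
```

```text
335 160 [632.2 110.8 101.1]
427 200 [ 519.6 -180.6   20.8]
426 165 [ 634.4 -181.4   11. ]
490 205 [ 506.  -384.8    2.2]
387 118 [ 7.931e+02 -5.850e+01  7.000e-01]
228 150 [658.8 434.5 121.3]
442 120 [ 764.6 -223.    76.1]
226 200 [520.5 461.4   8. ]
475 266 [ 312.3 -325.5   22.4]
489 142 [ 704.9 -379.8   32.4]
286 268 [304.6 263.5  27.8]
348 258 [335.7  70.7  55.7]
300 300 [204.7 220.9  -1.1]
355 180 [570.7  49.9  99.7]
```

View pics/topz.png

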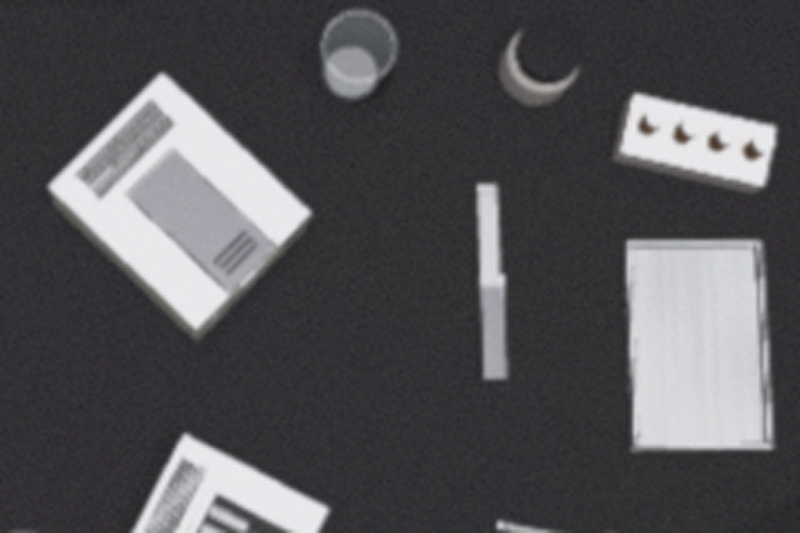

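The top view shows the unit at about (335,160) with its notch end facing lower right, the pry bar at (427,185) with the blade up-image (+x), and the tray at (490,204). Next I'll fit their poses.

Run:
```python
from rig import *
from h import *
im=cv2.imread("pics/top0.png");d=np.load("top0.npy");p=camera_params("top")
C=cloud(p,d)
def reg(b):
    m=np.zeros(d.shape,bool);u0,v0,u1,v1=b;m[v0:v1,u0:u1]=1;return m
def rect(m,n):
    P=C[m];r=cv2.minAreaRect(P[:,:2].astype(np.float32));print(n,m.sum(),np.round(r[0],1),np.round(r[1],1),round(r[2],2),"z",np.percentile(P[:,2],[5,50,95]).round(1));print(cv2.boxPoints(r).round(1).tolist());return r
m=reg((285,110,385,210))&(C[...,2]>92);rect(m,"unit")
g=im.astype(int).mean(2)
mc=m&(g<200);  
k=cv2.connectedComponentsWithStats(mc.astype(np.uint8));print(k[2][:8].tolist())
l=1+np.argmax(k[2][1:,4]);rect(k[1]==l,"cover");print("cover z",np.nanmedian(C[k[1]==l][:,2]))
rect(m&(g>225),"cream")
m=reg((415,145,440,220))&(C[...,2]>5)&(g>90);r=rect(m,"bar")
mh=m&(C[...,2]>17);rect(mh,"handle");mb=m&(C[...,2]<15);rect(mb,"blade")
for n,q in(("h",mh),("b",mb)):
    P=C[q];print(n,cv2.fitLine(P[:,:2].astype(np.float32),cv2.DIST_L2,0,.01,.01).ravel().round(3))
m=reg((455,160,525,245))&(g>120);rect(m,"tray")
# side view depth check
p2=camera_params("side");d2=np.load("side0.npy");C2=cloud(p2,d2);
for n,b,z in (("unit",(265,175,340,235),92),("bar",(335,170,380,200),5),("handle",(335,170,380,200),17),("tray",(360,155,425,195),6)):
    C=C2;m=np.zeros(d2.shape,bool);m[b[1]:b[3],b[0]:b[2]]=1;m&=(C2[...,2]>z);rect(m,"side "+n)
s2=cv2.imread("pics/side0.png");cv2.imwrite("pics/sidez.png",cv2.resize(s2[140:250,250:430],(800,489),interpolation=cv2.INTER_CUBIC))
```

```text
unit 2996 [679.3  71.2] [191.1 282.4] 45.78 z [ 95.2 101.3 107.3]
[[511.3999938964844, 101.19999694824219], [713.7999877929688, -95.80000305175781], [847.0999755859375, 41.20000076293945], [644.7000122070312, 238.1999969482422]]
[[0, 0, 640, 400, 254643], [377, 111, 1, 1, 1], [376, 114, 1, 2, 2], [377, 117, 1, 1, 1], [377, 119, 1, 1, 1], [328, 122, 1, 1, 1], [382, 123, 1, 1, 1], [384, 124, 1, 1, 1]]
cover 990 [623.2 125.1] [190.3 126.8] 45.78 z [ 96.6 102.9 108.9]
[[511.3999938964844, 101.19999694824219], [602.2999877929688, 12.699999809265137], [735.0, 149.10000610351562], [644.0999755859375, 237.60000610351562]]
cover z 102.8828062390304
cream 1410 [634.2 116.4] [185.2 146.1] 45.82 z [ 94.9 100.5 106.1]
[[517.2999877929688, 100.9000015258789], [622.0999755859375, -1.0], [751.2000122070312, 131.89999389648438], [646.4000244140625, 233.6999969482422]]
bar 378 [ 570.8 -183.2] [187.4  27.4] 0.51 z [ 9.6 20.5 30.1]
[[477.0, -170.3000030517578], [477.20001220703125, -197.8000030517578], [664.5999755859375, -196.10000610351562], [664.2999877929688, -168.60000610351562]]
handle 248 [ 566.7
[... 919 characters left out ...]
9375, 132.5], [637.7000122070312, 238.6999969482422]]
side bar 267 [ 569.  -269.5] [202.1 192. ] 88.94 z [ 5.7 13.9 25.2]
[[471.1000061035156, -368.79998779296875], [663.0999755859375, -372.29998779296875], [666.9000244140625, -170.3000030517578], [474.8999938964844, -166.6999969482422]]
side handle 94 [ 563.4 -180.4] [177.1  25.1] 2.13 z [18.3 23.4 26.5]
[[474.5, -171.1999969482422], [475.3999938964844, -196.3000030517578], [652.4000244140625, -189.6999969482422], [651.5, -164.60000610351562]]
side tray 495 [ 509.4 -348.5] [265.9 325.1] 34.98 z [ 6.3 12.  32.8]
[[307.29998779296875, -291.5], [493.70001220703125, -557.9000244140625], [711.5, -405.5], [525.2000122070312, -139.10000610351562]]
```

View pics/sidez.png

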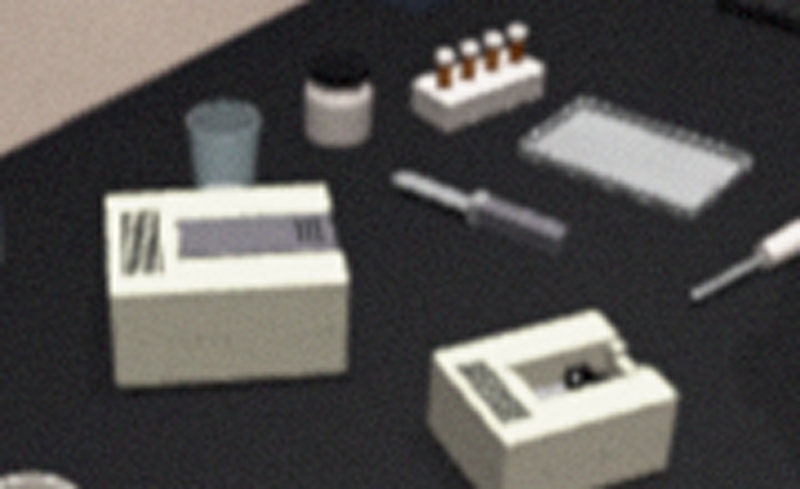

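>>> drive_tool([
  [[0.01, 0.02, 0], -1.5, 1],
  [[0.02, 0.036, -0.004], -1.7, 1],
  [[0.02, 0.036, -0.004], -1.7, 1],
  [[0.02, 0.036, -0.004], -1.7, 1],
  [[0.02, 0.036, -0.004], -1.7, 1],
  [[0.02, 0.036, -0.004], -1.7, 1],
  [[0.02, 0.036, -0.004], -1.7, 1],
  [[0.02, 0.036, -0.004], -1.7, 1],
  [[0.02, 0.036, -0.004], -1.7, 1],
  [[0.02, 0.036, -0.004], -1.7, 1],
  [[0.02, 0.036, -0.004], -1.7, 1],
  [[0.02, 0.036, -0.005], -1.5, 1],
  [[0.002, 0.006, -0.01], 0, 1],
  [[0, 0, 0], 0, 1],
  [[0, 0, 0], 0, 1],
])

```text
time: 1.65
tool_pos: [469.6, -184.0, 161.3]
eef_rot: [0.0, 1.0, 0.012, -0.001]
ft_force: [0.2, 0.1, -1.0]
grip_width: 92.9
```

Run:
```python
from rig import *
from h import *
s=state();print(s["time"],s["tool_pos"],s["eef_rot"],s["joint_vel"])
p=camera_params("wrist");im,d=grab_frame("wrist");cv2.imwrite("pics/w1.png",im);np.savez("w1.npz",d=d,T=p["T"],K=p["camera_matrix"])
C=cloud(p,d)
g=im.astype(int).mean(2)
m=(C[...,2]>7)&(C[...,2]<32)&(C[...,0]>460)&(C[...,0]<680)&(C[...,1]>-215)&(C[...,1]<-150)
for n,q in (("bar",m),("handle",m&(C[...,2]>18)),("blade",m&(C[...,2]<16))):
    P=C[q];r=cv2.minAreaRect(P[:,:2].astype(np.float32));print(n,q.sum(),r,np.median(P[:,2]),P.min(0),P.max(0),cv2.fitLine(P[:,:2].astype(np.float32),cv2.DIST_L2,0,.01,.01).ravel())
```

```text
1.65 [ 469.57936519 -184.04052845  161.31026269] [ 3.96083976e-04  9.99921607e-01  1.24939802e-02 -7.23273846e-04] [ 0.02034464 -0.00913608  0.01357628 -0.01124744 -0.00227248 -0.00176383
 -0.00208211]
bar 4341 ((550.1060791015625, -183.04428100585938), (147.6920623779297, 21.624990463256836), 0.9051266312599182) 22.80764370934901 [ 476.1137049  -194.56456014   11.10728812] [ 623.98076503 -171.84114467   25.91781674] [ 9.9990582e-01  1.3722717e-02  5.5057959e+02 -1.8282019e+02]
handle 3020 ((526.0135498046875, -183.42491149902344), (99.50092315673828, 21.624990463256836), 0.9051267504692078) 23.260286947508092 [ 476.1137049  -194.56456014   19.61954568] [ 575.86050494 -171.84114467   25.91781674] [ 9.99913335e-01  1.31652625e-02  5.28487732e+02 -1.83131927e+02]
blade 1320 ((600.548828125, -182.34503173828125), (46.795738220214844, 17.381694793701172), 1.0691347122192383) 13.782890805487028 [ 577.07245169 -191.03067069   11.10728812] [ 623.98076503 -173.23114859   15.94942026] [ 9.99938011e-01  1.11360885e-02  6.01085693e+02 -1.82113220e+02]
```

View pics/w1.png

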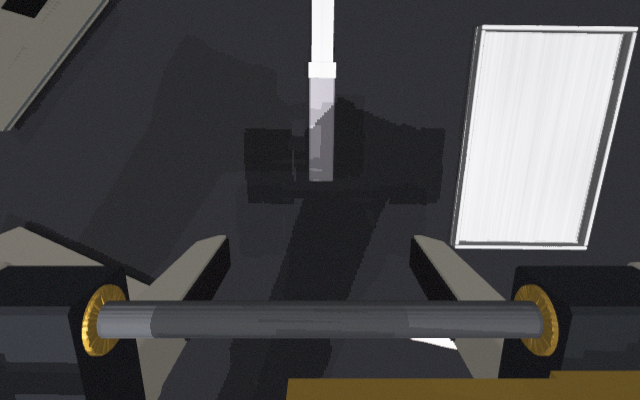

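The wrist view shows the handle from (309,182) to (335,62) and the blade above it. The fit gives handle centre (526,-183), top z 23.5 and yaw about 1°, which agrees with the top view. I'll grasp at x = 536.

>>> drive_tool([
  [[0.033, 0.0005, -0.02], -0.4, 1],
  [[0.033, 0.0004, -0.02], 0, 1],
  [[0, 0, -0.04], 0, 1],
  [[0, 0, -0.03], 0, 1],
  [[0, 0, -0.015], 0, 1],
  [[0, 0, -0.007], 0, 1],
  [[0, 0, -0.004], 0, 1],
  [[0, 0, 0], 0, 1],
  [[0, 0, 0], 0, 1],
], newtons=40)

```text
time: 2.6
tool_pos: [537.2, -182.4, 26.6]
eef_rot: [0.0, 1.0, 0.01, 0.001]
ft_force: [-0.0, 0.5, 0.5]
grip_width: 93.0
```

>>> drive_tool([
  [[0, -0.0005, -0.001], 0, -1],
  [[0, 0, 0], 0, -1],
  [[0, 0, 0], 0, -1],
  [[0, 0, 0], 0, -1],
  [[0, 0, 0], 0, -1],
  [[0, 0, 0], 0, -1],
  [[0, 0, 0], 0, -1],
  [[0, 0, 0], 0, -1],
], newtons=40)

```text
time: 3.4
tool_pos: [536.6, -182.2, 24.5]
eef_rot: [-0.0, 1.0, 0.01, -0.0]
ft_force: [-1.1, -0.2, -0.5]
grip_width: 33.6
```

>>> drive_tool([
  [[0, 0, 0], 0, -1],
  [[0, 0, 0], 0, -1],
  [[0, 0, 0], 0, -1],
  [[0, 0, 0], 0, -1],
])

```text
time: 3.8
tool_pos: [536.6, -182.2, 24.5]
eef_rot: [-0.0, 1.0, 0.01, 0.0]
ft_force: [-0.8, 0.6, -0.2]
grip_width: 2.0
```

Run:
```python
from rig import *
from h import *
s=state();print(s["time"],s["tool_pos"],s["grip_width"])
im,d=grab_frame("wrist");cv2.imwrite("pics/w2.png",im)
im,d=grab_frame("side");cv2.imwrite("pics/s2.png",cv2.resize(im[100:260,260:460],(750,600)))
```

```text
3.8 [ 536.5552804  -182.21175485   24.53837492] 2.021639290469883
```

View pics/w2.png

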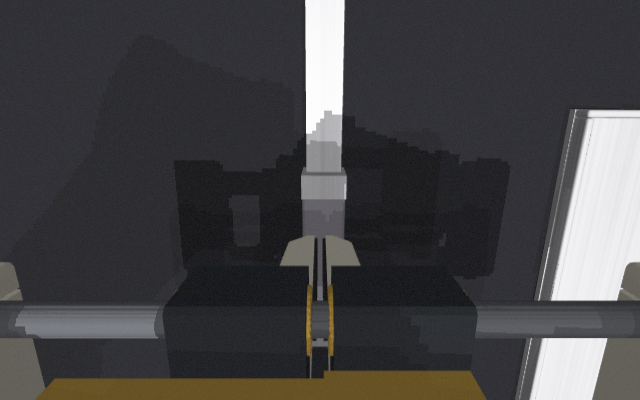

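View pics/s2.png

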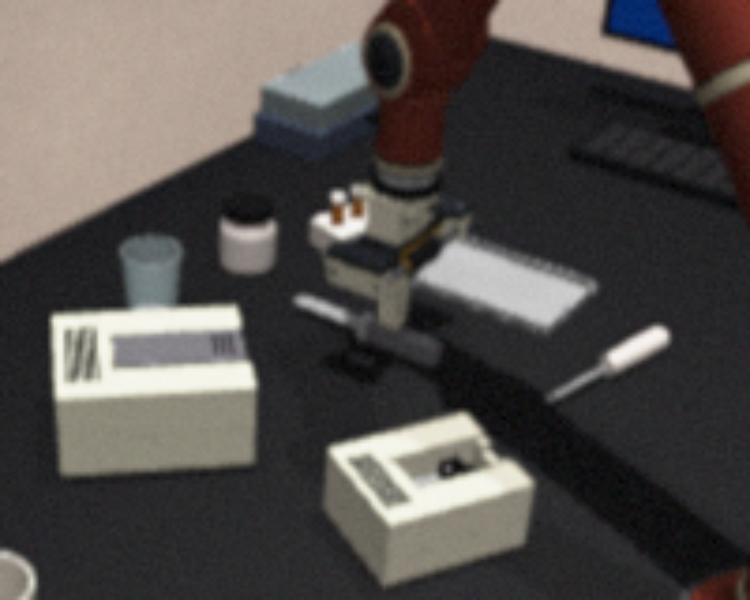

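The wrist view shows the jaws shut above the handle at (320,240), not around it. The grip width of 2 mm confirms the miss. I'll measure where the fingertips really are.

Run:
```python
from rig import *
from h import *
s=state();print(s["time"],s["tool_pos"],s["grip_width"],s["joint_positions"])
p=camera_params("wrist");im,d=grab_frame("wrist");C=cloud(p,d)
for u,v in [(300,240),(308,238),(300,262),(335,240),(345,260),(322,180),(322,200),(322,225),(322,245),(322,262),(325,100),(200,50),(580,200)]:
    print(u,v,d[v,u].round(1),C[v,u].round(1))
z=np.load("w1.npz");C=cloud({"camera_matrix":z["K"],"T":z["T"]},z["d"])
for u,v in [(225,240),(215,260),(420,240),(432,260),(322,150),(270,250)]: print(u,v,C[v,u].round(1))
```

```text
3.9 [ 536.56638    -182.21140016   24.5356003 ] 0.6720547554442219 [ 0.27240407  0.73988189  0.0260143   1.84985069 -0.03357708  0.55226327
 -1.23083022]
300 240 169.5 [ 545.3 -171.5   33.8]
308 238 173.2 [ 544.9 -175.3   30. ]
300 262 146.3 [ 545.1 -172.8   57.9]
335 240 170.2 [ 545.3 -188.6   33.1]
345 260 149.2 [ 545.  -191.9   55. ]
322 180 171.7 [ 573.2 -181.7   23.8]
322 200 174.5 [ 562.9 -181.9   23.8]
322 225 178.6 [ 549.5 -182.2   23.3]
322 245 168.1 [ 543.7 -182.2   35.7]
322 262 149.7 [ 543.8 -182.1   54.7]
325 100 170.9 [ 611.2 -182.4   14.2]
200 50 177.9 [ 6.347e+02 -1.182e+02  2.000e-01]
580 200 196.5 [ 559.9 -327.8    2.6]
225 240 [ 475.3 -135.4  165.6]
215 260 [ 474.3 -136.3  186.5]
420 240 [ 479.9 -231.5  171.1]
432 260 [ 479.2 -230.8  192.2]
322 150 [ 503.4 -184.4   22.5]
270 250 [ 397.  -134.2   -1. ]
```

The wrist depth puts the fingertips at about z = 28 with the reported TCP at 24.5. So the tips stand about 3 mm behind the reported TCP, not 22 mm ahead, and the bench still reads 0 in the same frame. I'll trust this measurement, open the jaws and go down slowly while watching the force.

>>> drive_tool([
  [[0, -0.0008, 0.003], 0, 0.2],
  [[0, 0, 0], 0, 0.2],
  [[0, 0, 0], 0, 0.2],
  [[0, 0, 0], 0, 0.2],
  [[0, 0, 0], 0, 0.2],
  [[0, 0, -0.008], 0, 0.2],
  [[0, 0, -0.007], 0, 0.2],
  [[0, 0, -0.006], 0, 0.2],
  [[0, 0, -0.004], 0, 0.2],
  [[0, 0, 0], 0, 0.2],
])

```text
time: 4.95
tool_pos: [536.0, -182.8, 1.6]
eef_rot: [-0.0, 1.0, 0.01, -0.001]
ft_force: [0.2, 0.5, 0.1]
grip_width: 55.5
```

Run:
```python
from rig import *
from h import *
s=state();print(s["time"],s["tool_pos"],s["grip_width"],s["ft_force"])
p=camera_params("wrist");im,d=grab_frame("wrist");C=cloud(p,d);cv2.imwrite("pics/w3.png",im)
for u in (265,270,275,280,285):
    print(u,[(v,C[v,u].round(0).tolist()) for v in (233,236,238,240,245)])
```

```text
4.95 [ 535.96485041 -182.81883899    1.58692161] 55.53864110703643 [0.17464205 0.47657121 0.10186726]
265 [(233, [544.0, -153.0, -1.0]), (236, [542.0, -153.0, -0.0]), (238, [541.0, -153.0, -1.0]), (240, [539.0, -153.0, -2.0]), (245, [539.0, -154.0, 3.0])]
270 [(233, [544.0, -156.0, -1.0]), (236, [542.0, -156.0, -2.0]), (238, [541.0, -156.0, -1.0]), (240, [540.0, -156.0, -0.0]), (245, [537.0, -156.0, 0.0])]
275 [(233, [544.0, -159.0, -0.0]), (236, [542.0, -158.0, -1.0]), (238, [541.0, -158.0, -1.0]), (240, [539.0, -158.0, -1.0]), (245, [537.0, -158.0, -1.0])]
280 [(233, [544.0, -161.0, -1.0]), (236, [542.0, -161.0, -1.0]), (238, [541.0, -161.0, -0.0]), (240, [540.0, -161.0, -1.0]), (245, [537.0, -161.0, -0.0])]
285 [(233, [543.0, -164.0, -1.0]), (236, [542.0, -164.0, -1.0]), (238, [541.0, -164.0, 0.0]), (240, [540.0, -164.0, 1.0]), (245, [537.0, -164.0, -0.0])]
```

View pics/w3.png

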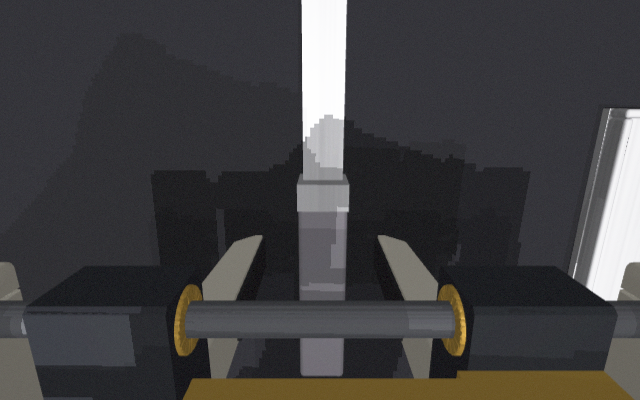

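The open fingers now straddle the handle, tips at about row 237, with no contact force. Closing.

>>> drive_tool([
  [[0, 0, 0], 0, -1],
  [[0, 0, 0], 0, -1],
  [[0, 0, 0], 0, -1],
  [[0, 0, 0], 0, -1],
  [[0, 0, 0], 0, -1],
  [[0, 0, 0], 0, -1],
  [[0, 0, 0], 0, -1],
  [[0, 0, 0], 0, -1],
  [[0, 0, 0], 0, -1],
], newtons=40)

```text
time: 5.9
tool_pos: [536.7, -183.2, 2.7]
eef_rot: [0.0, 1.0, 0.01, 0.0]
ft_force: [0.4, -0.6, 1.4]
grip_width: 22.2
```

>>> drive_tool([
  [[0, 0, 0.01], 0, -1],
  [[0, 0, 0.02], 0, -1],
  [[0, 0, 0.03], 0, -1],
  [[-0.008, 0.01, 0.03], 4, -1],
  [[-0.01, 0.013, 0.02], 5.6, -1],
  [[-0.01, 0.013, 0.01], 5.6, -1],
  [[-0.01, 0.013, 0.007], 5.6, -1],
  [[-0.01, 0.013, 0], 5.6, -1],
  [[-0.01, 0.013, 0], 5.6, -1],
  [[-0.01, 0.013, 0], 5.6, -1],
  [[-0.01, 0.013, 0], 5, -1],
  [[-0.01, 0.009, 0], 2, -1],
  [[0, 0, 0], 0, -1],
  [[0, 0, 0], 0, -1],
  [[0, 0, 0], 0, -1],
])

```text
time: 7.4
tool_pos: [449.3, -73.8, 129.7]
eef_rot: [0.0, 0.922, 0.388, 0.0]
ft_force: [-0.9, 0.1, -1.7]
grip_width: 21.6
```

Run:
```python
from rig import *
from h import *
s=state();print(s["time"],s["tool_pos"],s["eef_rot"],s["grip_width"],s["ft_force"])
p=camera_params("wrist");im,d=grab_frame("wrist");C=cloud(p,d);cv2.imwrite("pics/w4.png",im);np.savez("w4.npz",d=d,T=p["T"],K=p["camera_matrix"])
im,d=grab_frame("side");cv2.imwrite("pics/s4.png",cv2.resize(im[100:260,240:440],(750,600)));np.save("s4.npy",d)
```

```text
7.4 [449.31311027 -73.81377008 129.6770281 ] [4.39176382e-04 9.21793005e-01 3.87681994e-01 3.66026567e-04] 21.554941331983898 [-0.90099228  0.13675918 -1.68101663]
```

View pics/w4.png

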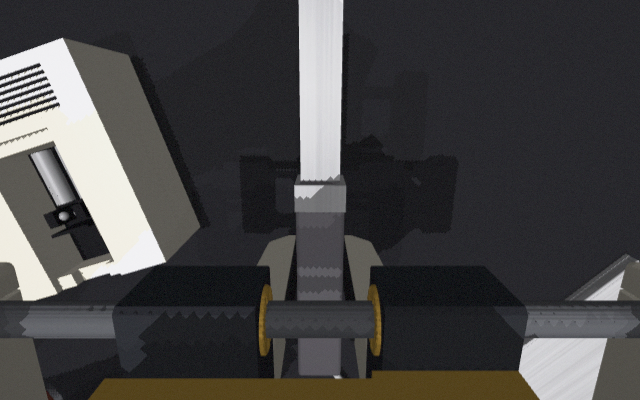

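View pics/s4.png

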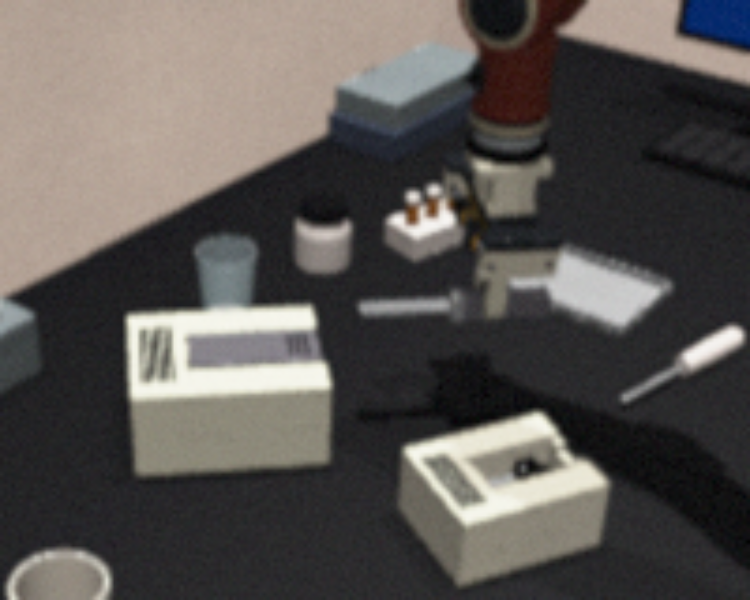

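>>> drive_tool([
  [[0, 0, 0.03], 0, -1],
  [[0.01, 0.01, 0.035], 0, -1],
  [[0.02, 0.02, 0.005], 0, -1],
  [[0.02, 0.02, 0], 0, -1],
  [[0.01, 0.01, 0], 0, -1],
  [[0, 0, 0], 0, -1],
  [[0, 0, 0], 0, -1],
])

```text
time: 8.2
tool_pos: [507.4, -14.1, 198.7]
eef_rot: [-0.0, 0.922, 0.388, -0.002]
ft_force: [-0.0, 0.7, -1.3]
grip_width: 21.9
```

Run:
```python
from rig import *
from h import *
def blade(p,C,tp,yaw,n):
    c,s=np.cos(yaw),np.sin(yaw)
    D=C-np.array(tp); a=D[...,0]*c+D[...,1]*s; b=-D[...,0]*s+D[...,1]*c
    m=(a>45)&(a<135)&(abs(b)<13)&(abs(D[...,2]-12)<12)
    x,y,z=a[m],b[m],D[...,2][m]
    if m.sum()<50: print(n,m.sum());return
    print(n,m.sum(),"a",x.min(),x.max(),"z=",np.polyfit(x,z,1),"b=",np.polyfit(x,y,1), "brange",np.percentile(y,[1,99]))
s=state();print(s["time"],s["tool_pos"],s["eef_rot"],s["grip_width"],s["ft_force"])
z=np.load("w4.npz");p4={"camera_matrix":z["K"],"T":z["T"]}
q=s["eef_rot"];yaw=2*np.arctan2(q[2],q[1]);print("yaw",np.degrees(yaw))
blade(p4,cloud(p4,z["d"]),[449.3,-73.8,129.7],yaw,"w4")
ps=camera_params("side");blade(ps,cloud(ps,np.load("s4.npy").astype(float)),[449.3,-73.8,129.7],yaw,"s4")
p=camera_params("wrist");im,d=grab_frame("wrist");C=cloud(p,d);cv2.imwrite("pics/w5.png",im);np.savez("w5.npz",d=d,T=p["T"],K=p["camera_matrix"])
blade(p,C,s["tool_pos"],yaw,"w5")
m=(C[...,2]>92)&(C[...,2]<112)&(C[...,0]>450)
g=im.astype(int).mean(2)
P=C[m];r=cv2.minAreaRect(P[:,:2].astype(np.float32));print(r,cv2.boxPoints(r),np.median(P[:,2]))
```

```text
8.2 [507.36140039 -14.14037304 198.73902815] [-8.88286869e-05  9.21566634e-01  3.88217035e-01 -1.57029945e-03] 21.894228558873824 [-0.00615554  0.67296649 -1.32053812]
yaw 45.687266685367604
w4 7126 a 45.01419669327516 114.32208819118028 z= [-8.17146141e-04  1.11444228e+01] b= [-0.00683204  1.37014852] brange [-8.01079964  9.63698235]
s4 81 a 46.97733137663175 128.5852342997953 z= [8.42798409e-05 1.07251272e+01] b= [ 0.03193978 -0.13158344] brange [-11.23016306  12.38191333]
w5 7118 a 45.027412969261206 114.5751554614657 z= [-4.32145589e-03  1.11559725e+01] b= [-0.00559986  1.34672098] brange [-7.94942656  9.71797329]
((586.819091796875, 68.02320861816406), (57.77475357055664, 150.59909057617188), 45.73015594482422) [[512.7356    99.900085]
 [620.5736    -5.223873]
 [660.9026    36.14633 ]
 [553.0646   141.2703  ]] 99.56448338648676
```

View pics/w5.png

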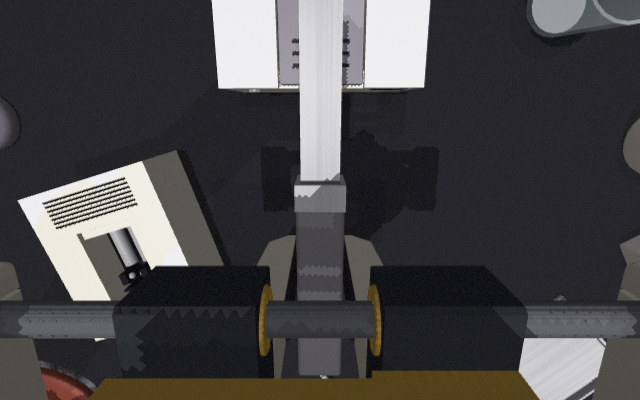

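The wrist view shows the unit's front edge across row 88 (columns 218 to 425), with the blade centred over the cover. Front edge middle is (566.7, 47.3), yaw 45.7°, width 150.6, and the bar is level. Next I'll back out, go down to notch height and insert.

>>> drive_tool([
  [[-0.022, -0.0225, 0], 0, -1],
  [[-0.0234, -0.024, -0.01], 0, -1],
  [[0, 0, -0.03], 0, -1],
  [[0, 0, -0.04], 0, -1],
  [[0, 0, -0.03], 0, -1],
  [[0, 0, -0.0095], 0, -1],
  [[0, 0, 0], 0, -1],
  [[0, 0, 0], 0, -1],
])

```text
time: 9.05
tool_pos: [463.9, -60.0, 81.0]
eef_rot: [0.001, 0.922, 0.388, 0.001]
ft_force: [0.7, 0.1, -2.0]
grip_width: 21.4
```

Run:
```python
from rig import *
from h import *
s=state();print(s["time"],s["tool_pos"],s["eef_rot"])
p=camera_params("wrist");im,d=grab_frame("wrist");C=cloud(p,d);cv2.imwrite("pics/w6.png",im)
q=s["eef_rot"];yaw=2*np.arctan2(q[2],q[1]);c,sn=np.cos(yaw),np.sin(yaw)
D=C-s["tool_pos"];a=D[...,0]*c+D[...,1]*sn; b=-D[...,0]*sn+D[...,1]*c
m=(a>55)&(a<125)&(abs(b)<13)&(abs(C[...,2]-90)<12)
print(np.percentile(C[...,2][m],[5,50,95]),np.polyfit(a[m],C[...,2][m],1),np.percentile(b[m],[1,99]),np.degrees(yaw))
im,d=grab_frame("side");cv2.imwrite("pics/s6.png",cv2.resize(im[130:250,250:400],(750,600),interpolation=cv2.INTER_CUBIC))
```

```text
9.05 [463.91955686 -59.99643533  81.04675576] [5.29765235e-04 9.21557220e-01 3.88241418e-01 7.81182440e-04]
[91.05679825 92.15127586 93.26422381] [-1.56035692e-03  9.22945302e+01] [-7.87053626  9.76357328] 45.69026042812129
```

View pics/s6.png

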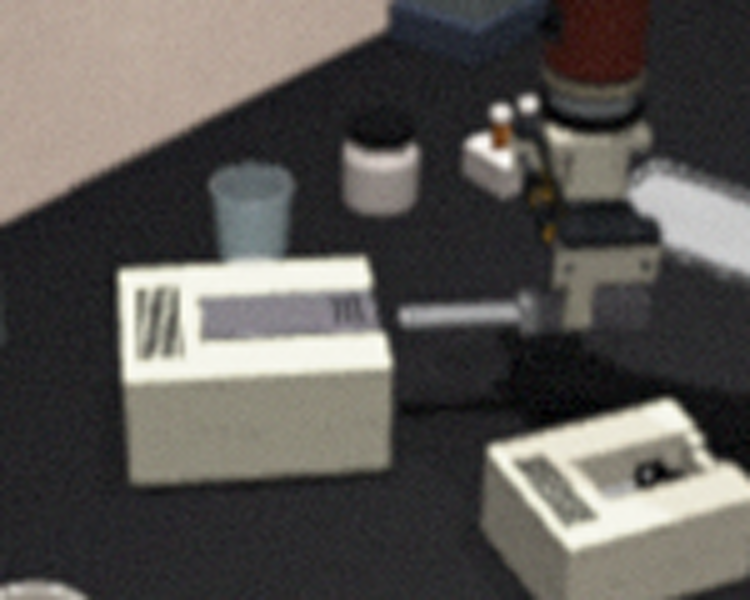

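View pics/w6.png

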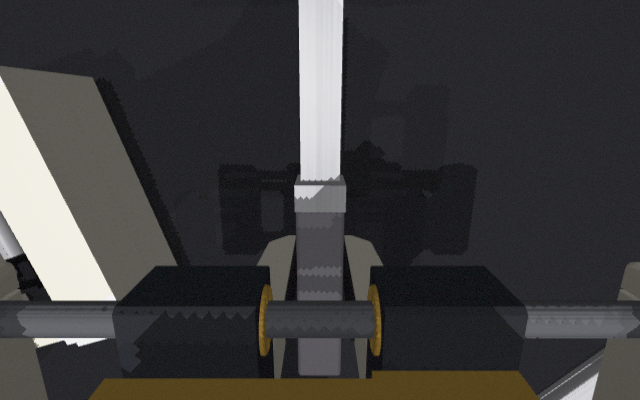

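>>> drive_tool([
  [[0, 0, -0.0018], 0, -1],
  [[0.007, 0.0073, 0], 0, -1],
  [[0.007, 0.0073, 0], 0, -1],
  [[0.005, 0.0052, 0], 0, -1],
  [[0.005, 0.0052, 0], 0, -1],
  [[0, 0, 0], 0, -1],
])

```text
time: 9.75
tool_pos: [488.3, -33.0, 78.3]
eef_rot: [-0.0, 0.921, 0.39, 0.001]
ft_force: [-0.3, -0.6, -2.8]
grip_width: 22.0
```

>>> drive_tool([
  [[0.005, 0.0049, 0.0004], 0, -1],
  [[0.005, 0.0049, 0], 0, -1],
  [[0.005, 0.0049, 0], 0, -1],
  [[0.0045, 0.0046, 0], 0, -1],
  [[0, 0, 0], 0, -1],
  [[0, 0, 0], 0, -1],
])

```text
time: 10.35
tool_pos: [506.5, -15.1, 78.6]
eef_rot: [-0.0, 0.921, 0.389, -0.0]
ft_force: [-0.3, 0.7, -2.2]
grip_width: 21.6
```

Run:
```python
from rig import *
from h import *
s=state();print(s["time"],s["tool_pos"],s["eef_rot"],s["ft_force"])
p=camera_params("wrist");im,d=grab_frame("wrist");C=cloud(p,d);cv2.imwrite("pics/w7.png",im)
q=s["eef_rot"];yaw=2*np.arctan2(q[2],q[1]);c,sn=np.cos(yaw),np.sin(yaw)
D=C-s["tool_pos"];a=D[...,0]*c+D[...,1]*sn; b=-D[...,0]*sn+D[...,1]*c
m=(a>48)&(a<83)&(abs(b)<13)&(abs(C[...,2]-90)<12)
print(np.percentile(C[...,2][m],[5,50,95]),np.polyfit(a[m],C[...,2][m],1),np.percentile(b[m],[1,99]),np.degrees(yaw))
m=(C[...,2]>94)&(C[...,2]<110)&(a>60)&(abs(b)<60); print("face a",a[m].min(),np.percentile(a[m],1))
im,d=grab_frame("side");cv2.imwrite("pics/s7.png",cv2.resize(im[130:250,250:400],(750,600),interpolation=cv2.INTER_CUBIC))
```

```text
10.35 [506.52761291 -15.13897713  78.55745323] [-5.29056328e-05  9.21339718e-01  3.88758360e-01 -2.43980535e-04] [-0.30437358  0.71712731 -2.21167409]
[88.53181321 89.5959847  90.66130195] [-9.44734956e-04  8.96523064e+01] [-7.82773717  9.78300201] 45.75452746083152
face a 86.38934435014221 86.81873884721469
```

View pics/s7.png

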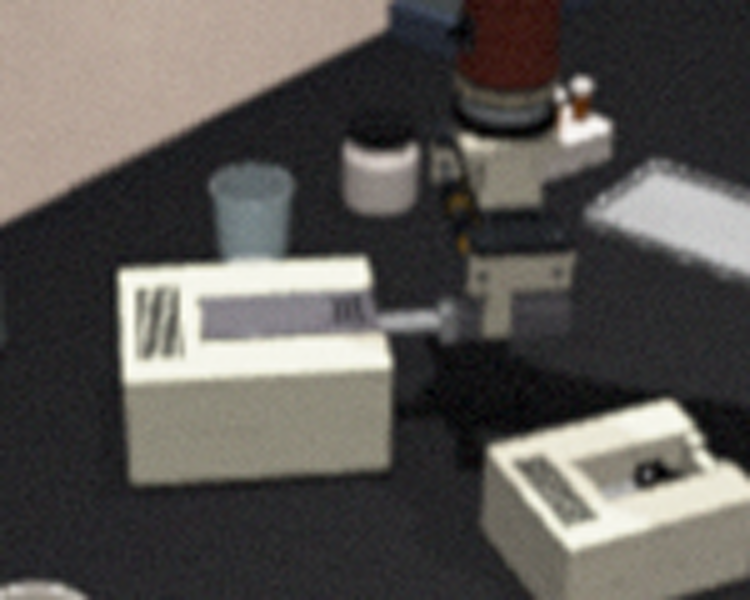

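View pics/w7.png

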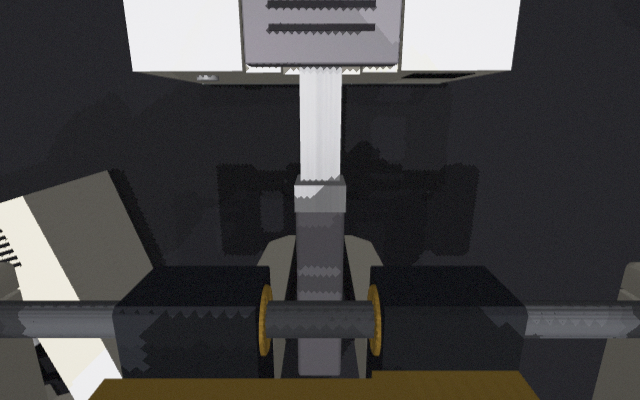

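The side and wrist views show the blade in the notch under the cover: face at row 68, blade columns 300 to 342. The face is 86.5 mm ahead of the TCP, so the blade is about 43 mm in. I'll go 1.5 mm deeper and start levering.

>>> drive_tool([
  [[0.001, 0.001, 0], 0, -1],
  [[0, 0, -0.003], 0, -1],
  [[0, 0, -0.003], 0, -1],
  [[0, 0, -0.003], 0, -1],
  [[0.0002, 0.0002, -0.003], 0, -1],
  [[0.0002, 0.0002, -0.003], 0, -1],
  [[0, 0, 0], 0, -1],
])

```text
time: 11.15
tool_pos: [508.0, -14.4, 63.3]
eef_rot: [0.0, 0.922, 0.388, -0.0]
ft_force: [-1.1, -2.6, 3.4]
grip_width: 21.6
```

>>> drive_tool([
  [[0.0003, 0.0003, -0.003], 0, -1],
  [[0.0003, 0.0003, -0.003], 0, -1],
  [[0.0003, 0.0003, -0.003], 0, -1],
  [[0, 0, 0], 0, -1],
])

```text
time: 11.55
tool_pos: [508.9, -13.6, 55.0]
eef_rot: [0.0, 0.922, 0.388, -0.0]
ft_force: [-3.2, -3.0, 6.3]
grip_width: 21.6
```

Run:
```python
from rig import *
from h import *
s=state();print(s["time"],s["tool_pos"],s["grip_width"],s["ft_force"])
p=camera_params("wrist");im,d=grab_frame("wrist");C=cloud(p,d);cv2.imwrite("pics/w8.png",im)
q=s["eef_rot"];yaw=2*np.arctan2(q[2],q[1]);c,sn=np.cos(yaw),np.sin(yaw)
D=C-s["tool_pos"];a=D[...,0]*c+D[...,1]*sn; b=-D[...,0]*sn+D[...,1]*c
m=(a>48)&(a<80)&(abs(b)<9)&(C[...,2]>50)&(C[...,2]<100)
print(np.polyfit(a[m],C[...,2][m],1))
m=(a>88)&(a<110)&(abs(b)<25)&(C[...,2]>96);print("cover",np.polyfit(a[m],C[...,2][m],1),np.median(C[...,2][m]))
im,d=grab_frame("side");cv2.imwrite("pics/s8.png",cv2.resize(im[130:250,250:400],(750,600),interpolation=cv2.INTER_CUBIC))
```

```text
11.55 [508.88014665 -13.64955644  54.95448202] 21.637107606200598 [-3.21255492 -3.0182971   6.29438424]
[ 0.2418722  66.62308016]
cover [-3.87131239e-02  1.10860424e+02] 107.15110715154259
```

View pics/s8.png

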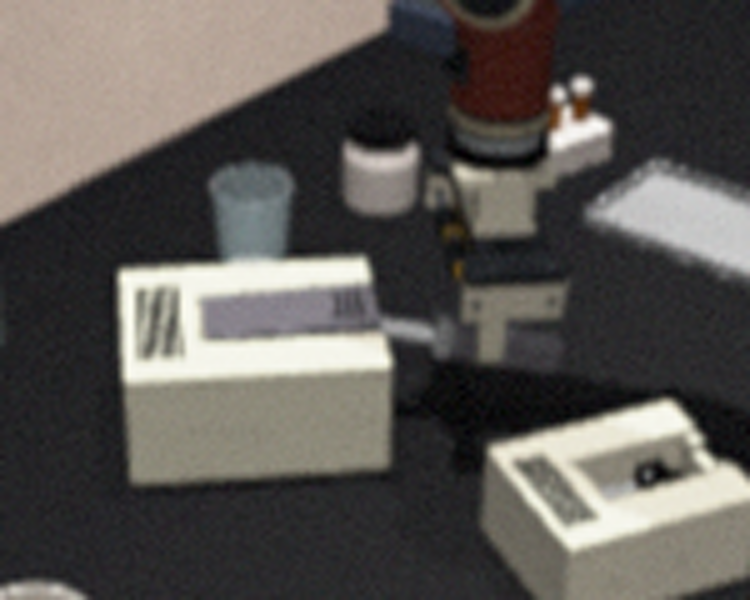

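The cover front reads 107.5 (up from 103) and the bar is tilted 13.6°, so it is working. The force is about 9 N, so I'll continue.

>>> drive_tool([
  [[0.0003, 0.0003, -0.003], 0, -1],
  [[0.0003, 0.0003, -0.003], 0, -1],
  [[0.0003, 0.0003, -0.003], 0, -1],
  [[0, 0, 0], 0, -1],
])

```text
time: 12.05
tool_pos: [510.2, -12.1, 45.6]
eef_rot: [0.0, 0.921, 0.388, 0.0]
ft_force: [-1.0, -2.4, 3.3]
grip_width: 21.2
```

```bash
cat > m.py <<'E'
from rig import *
from h import *
import sys
n=sys.argv[1]
s=state();print(s["time"],s["tool_pos"],s["grip_width"],s["ft_force"])
p=camera_params("wrist");im,d=grab_frame("wrist");C=cloud(p,d);cv2.imwrite(f"pics/w{n}.png",im)
q=s["eef_rot"];yaw=2*np.arctan2(q[2],q[1]);c,sn=np.cos(yaw),np.sin(yaw)
D=C-s["tool_pos"];a=D[...,0]*c+D[...,1]*sn; b=-D[...,0]*sn+D[...,1]*c
m=(a>48)&(a<80)&(abs(b)<9)&(C[...,2]>50)&(C[...,2]<100)
print(np.polyfit(a[m],C[...,2][m],1))
m=(a>88)&(a<110)&(abs(b)<25)&(C[...,2]>96);print("cover",np.polyfit(a[m],C[...,2][m],1),np.median(C[...,2][m]))
E
python3 m.py 9
```

```text
12.05 [510.21494183 -12.06676436  45.55580295] 21.232234936976358 [-0.96874962 -2.44858532  3.34835224]
[ 0.36247159 57.60128437]
cover [ -0.14209741 132.47598153] 119.25944294694395
```

The cover front now reads about 120 with an 8° slope, so it has sprung and is propped as described. Next I'll withdraw the bar nearly level, leaving it tilted.

>>> drive_tool([
  [[-0.0035, -0.0036, -0.0005], 0, -1],
  [[-0.007, -0.0072, -0.001], 0, -1],
  [[-0.007, -0.0072, -0.001], 0, -1],
  [[-0.007, -0.0072, -0.001], 0, -1],
  [[-0.007, -0.0072, -0.001], 0, -1],
  [[-0.007, -0.0072, -0.001], 0, -1],
  [[-0.007, -0.0072, 0], 0, -1],
  [[0, 0, 0], 0, -1],
])

```text
time: 12.9
tool_pos: [462.7, -60.5, 40.0]
eef_rot: [-0.0, 0.922, 0.387, -0.001]
ft_force: [-0.6, 0.1, -2.0]
grip_width: 21.5
```

Run:
```python
from rig import *
from h import *
s=state();print(s["time"],s["tool_pos"],s["grip_width"],s["ft_force"])
im,d=grab_frame("side");cv2.imwrite("pics/s10.png",cv2.resize(im[130:250,250:400],(750,600),interpolation=cv2.INTER_CUBIC))
im,d=grab_frame("wrist");cv2.imwrite("pics/w10.png",im)
```

```text
12.9 [462.65728801 -60.47014151  40.03936243] 21.486096634305664 [-0.61949425  0.12654655 -2.03260104]
```

View pics/s10.png

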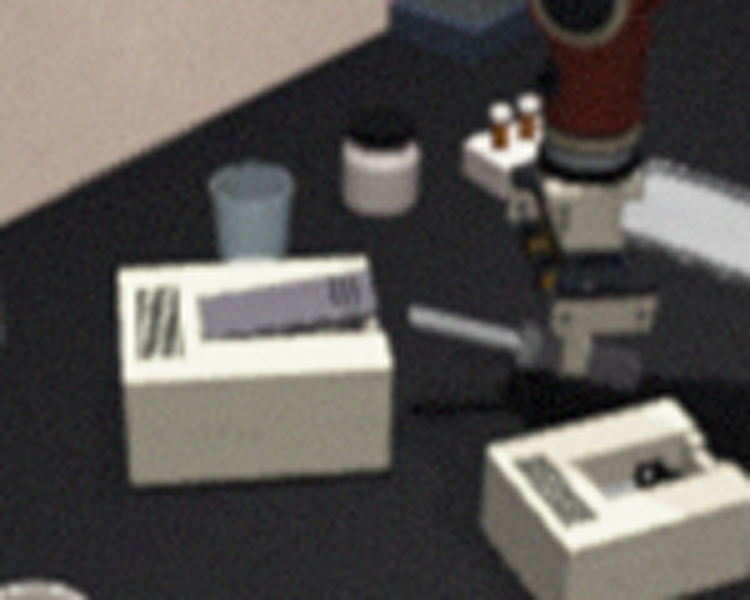

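View pics/w10.png

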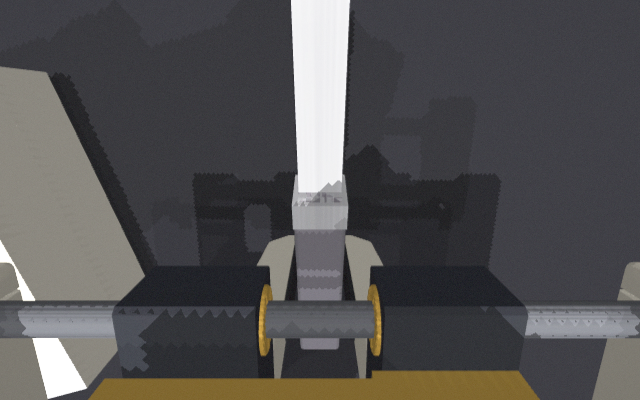

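The cover is propped up in the side view and the bar is out. Now I'll carry the bar clear and lay it down, letting its tail settle on the bench with a light grip.

>>> drive_tool([
  [[0.003, -0.015, 0], 0, -1],
  [[0.005, -0.03, 0], 0, -1],
  [[0.005, -0.03, 0], 0, -1],
  [[0.004, -0.015, 0], 0, -1],
  [[0, 0, -0.008], 0, -1],
  [[0, 0, -0.005], 0, -1],
  [[0, 0, -0.004], 0, -1],
  [[0, 0, -0.003], 0, -1],
  [[0, 0, -0.003], 0, -1],
  [[0, 0, -0.003], 0, -1],
  [[0, 0, -0.003], 0, -1],
  [[0, 0, 0], 0, -1],
], newtons=12)

```text
time: 14.2
tool_pos: [481.6, -148.8, 10.9]
eef_rot: [0.0, 0.921, 0.389, 0.0]
ft_force: [0.6, 0.0, -1.1]
grip_width: 21.9
```

>>> drive_tool([
  [[0, 0, -0.002], 0, -1],
  [[0, 0, -0.002], 0, -1],
  [[0, 0, -0.002], 0, -1],
  [[0, 0, -0.001], 0, -1],
  [[0, 0, 0], 0, -1],
])

```text
time: 14.7
tool_pos: [481.2, -149.1, 3.9]
eef_rot: [-0.0, 0.921, 0.389, -0.0]
ft_force: [0.3, 0.0, -1.6]
grip_width: 22.1
```

Run:
```python
from rig import *
from h import *
s=state();print(s["time"],s["tool_pos"],s["grip_width"],s["ft_force"])
p=camera_params("wrist");im,d=grab_frame("wrist");C=cloud(p,d);cv2.imwrite("pics/w11.png",im)
q=s["eef_rot"];yaw=2*np.arctan2(q[2],q[1]);c,sn=np.cos(yaw),np.sin(yaw)
D=C-s["tool_pos"];a=D[...,0]*c+D[...,1]*sn; b=-D[...,0]*sn+D[...,1]*c
m=(a>50)&(a<100)&(abs(b)<8)
print(np.polyfit(a[m],C[...,2][m],1),np.median(C[...,2][m]))
```

```text
14.7 [ 481.20369289 -149.07572208    3.92625932] 22.064612316341652 [ 0.31638489  0.03797308 -1.57473357]
[ 0.0437289  16.31321047] 19.661544235490254
```

>>> drive_tool([
  [[0, 0, -0.001], 0, -1],
  [[0, 0, -0.0005], 0, -1],
  [[0, 0, 0], 0, -0.2],
  [[0, 0, 0], 0, -0.2],
  [[0, 0, 0], 0, -0.2],
  [[0, 0, 0], 0, -0.2],
  [[0, 0, 0.01], 0, -0.2],
  [[0, 0, 0.03], 0, 0.5],
  [[0, 0, 0.04], 0, 1],
  [[0, 0, 0.045], 0, 1],
  [[0.01, 0.02, 0.045], 0, 1],
  [[0.015, 0.035, 0.025], 0, 1],
  [[0.015, 0.035, 0], 0, 1],
  [[0.015, 0.035, 0], 0, 1],
  [[0.015, 0.035, 0], 0, 1],
  [[0.01, 0.02, 0], 0, 1],
  [[0, 0, 0], 0, 1],
  [[0, 0, 0], 0, 1],
])

```text
time: 16.55
tool_pos: [560.8, 30.5, 197.6]
eef_rot: [0.0, 0.921, 0.389, -0.0]
ft_force: [0.8, -0.0, -0.3]
grip_width: 93.1
```

Run:
```python
from rig import *
from h import *
s=state();print(s["time"],s["tool_pos"],s["eef_rot"],s["grip_width"],s["ft_force"])
p=camera_params("wrist");im,d=grab_frame("wrist");C=cloud(p,d);cv2.imwrite("pics/w12.png",im);np.savez("w12.npz",d=d,T=p["T"])
pt=camera_params("top");it,dt=grab_frame("top");cv2.imwrite("pics/t12.png",cv2.resize(it[100:260,280:520],(800,533),interpolation=cv2.INTER_CUBIC))
yaw=np.radians(45.73);c,sn=np.cos(yaw),np.sin(yaw)
D=C-np.array([633,115.3,0]);a=D[...,0]*c+D[...,1]*sn; b=-D[...,0]*sn+D[...,1]*c;z=C[...,2]
g=im.astype(int)
m=(abs(b)<24)&(a>-110)&(a<45)&(z>98)&(z<128)
co,_,_,_=np.linalg.lstsq(np.c_[a[m],b[m],np.ones(m.sum())],z[m],rcond=None);print("plane",co)
m2=(abs(b)<45)&(a>-110)&(a<45)&(z>103.5)&(z<128)&(abs(z-(co[0]*a+co[1]*b+co[2]))<3)
print("a",np.percentile(a[m2],[0.5,99.5]),"b",np.percentile(b[m2],[.5,50,99.5]))
for a0 in(-80,-60,-40,-20): 
    q=m2&(abs(a-a0)<5); print(a0,np.median(z[q]),np.percentile(b[q],[1,99]))
```

```text
16.55 [560.76011529  30.50214771 197.6229872 ] [ 3.27175347e-04  9.21340049e-01  3.88757196e-01 -4.98422321e-04] 93.10261057833348 [ 0.7635704  -0.02606441 -0.33242615]
plane [-1.37808992e-01 -8.59810143e-04  1.07410539e+02]
a [-90.1406149   28.71934948] b [-29.42778772   0.28904315  29.82143506]
-80 118.44095154515429 [-29.41526587  29.11291557]
-60 115.74116150499566 [-29.17273366  29.32429816]
-40 112.88766900380347 [-29.68852091  29.70461882]
-20 110.14270412490116 [-29.37274899  29.55710441]
```

View pics/w12.png

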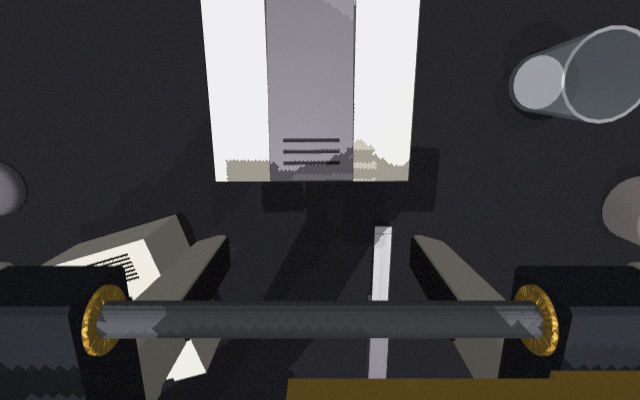

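View pics/t12.png

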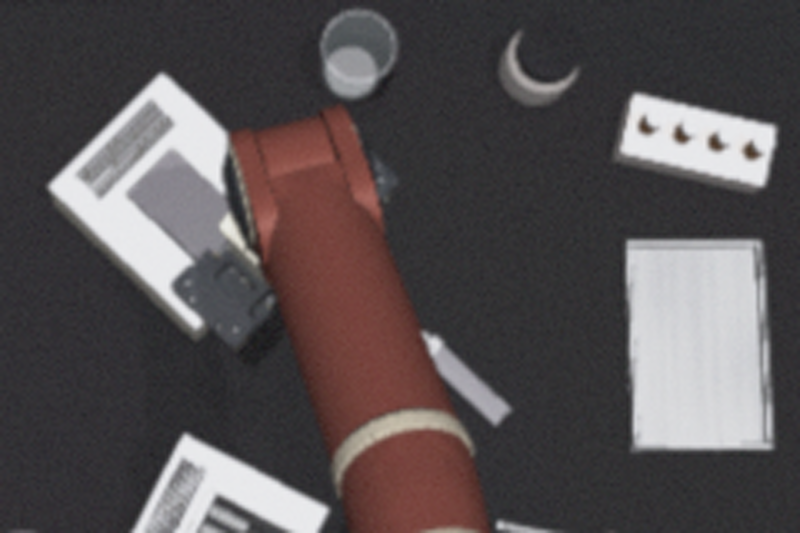

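The wrist view shows the cover tilted and centred (columns 266 to 354, front edge at row 181). Its sides are at ±29.5 and its top z at the middle is about 111. The bar lies clear, columns 370 to 392. Next is the grasp approach.

>>> drive_tool([
  [[0.02, 0.025, -0.01], 0, 1],
  [[0.02, 0.025, -0.02], 0, 1],
  [[0.0104, 0.0114, -0.02], 0, 1],
  [[0, 0, -0.02], 0, 1],
  [[0, 0, -0.013], 0, 1],
  [[0, 0, -0.006], 0, 1],
  [[0, 0, -0.004], 0, 1],
  [[0, 0, 0], 0, 1],
  [[0, 0, 0], 0, 1],
], newtons=35)

```text
time: 17.55
tool_pos: [612.3, 92.2, 105.4]
eef_rot: [0.0, 0.922, 0.388, 0.001]
ft_force: [-0.3, -0.3, -0.1]
grip_width: 93.2
```

Run:
```python
from rig import *
from h import *
s=state();print(s["time"],s["tool_pos"],s["grip_width"],s["ft_force"])
p=camera_params("wrist");im,d=grab_frame("wrist");C=cloud(p,d);cv2.imwrite("pics/w13.png",im)
for u,v in [(222,236),(222,240),(226,238),(415,238),(420,240),(250,236),(400,236),(320,220)]: print(u,v,C[v,u].round(1))
```

```text
17.55 [612.25513488  92.24208424 105.36049853] 93.20216297925542 [-0.29565527 -0.25805723 -0.07069568]
222 236 [583.1 134.2 109.1]
222 240 [583.1 133.1 112.4]
226 238 [583.  132.  107.5]
415 238 [651.8  65.9 109.6]
420 240 [653.1  64.9 112.8]
250 236 [589.4 123.3 100.1]
400 236 [646.1  67.3  99.1]
320 220 [624.  105.7 108.3]
```

View pics/w13.png

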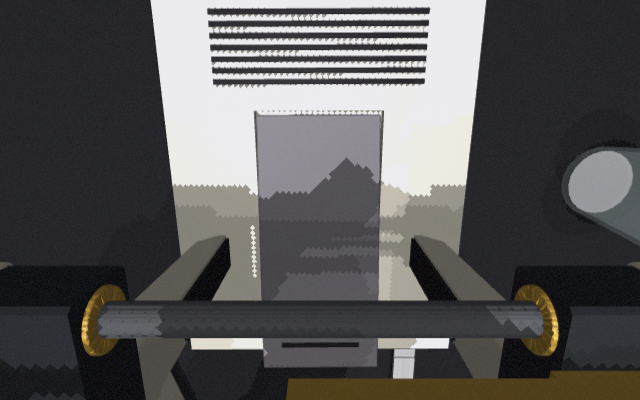

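The fingers straddle the cover at row 238 with their tips around z 106. I'll go 3 mm lower and close.

>>> drive_tool([
  [[0, 0, -0.003], 0, 1],
  [[0, 0, 0], 0, -0.1],
  [[0, 0, 0], 0, -1],
  [[0, 0, 0], 0, -1],
  [[0, 0, 0], 0, -1],
  [[0, 0, 0], 0, -1],
  [[0, 0, 0], 0, -1],
  [[0, 0, 0], 0, -1],
  [[0, 0, 0], 0, -1],
], newtons=35)

```text
time: 18.5
tool_pos: [612.0, 92.4, 101.5]
eef_rot: [0.0, 0.921, 0.389, 0.0]
ft_force: [0.3, -0.2, 0.8]
grip_width: 59.3
```

>>> drive_tool([
  [[0, 0, 0.005], 0, -1],
  [[0, 0, 0.01], 0, -1],
  [[0, 0, 0.015], 0, -1],
  [[0, 0, 0.02], 0, -1],
  [[0, 0, 0.025], 0, -1],
  [[0, 0, 0.015], 0, -1],
  [[0, 0, 0], 0, -1],
  [[0, 0, 0], 0, -1],
])

```text
time: 19.3
tool_pos: [611.3, 92.5, 191.4]
eef_rot: [-0.0, 0.921, 0.389, -0.0]
ft_force: [-0.5, 1.0, -1.9]
grip_width: 59.5
```

Run:
```python
from rig import *
from h import *
s=state();print(s["time"],s["tool_pos"],s["grip_width"],s["ft_force"])
p=camera_params("wrist");im,d=grab_frame("wrist");C=cloud(p,d);cv2.imwrite("pics/w14.png",im)
ims,ds=grab_frame("side");cv2.imwrite("pics/s14.png",cv2.resize(ims[100:260,240:440],(750,600),interpolation=cv2.INTER_CUBIC))
q=s["eef_rot"];yaw=2*np.arctan2(q[2],q[1]);c,sn=np.cos(yaw),np.sin(yaw)
D=C-s["tool_pos"];a=D[...,0]*c+D[...,1]*sn; b=-D[...,0]*sn+D[...,1]*c
m=(a>10)&(a<90)&(abs(b)<25)&(abs(D[...,2])<30);print(a[m].max(),np.polyfit(a[m],C[...,2][m],1),np.polyfit(a[m],b[m],1))
# tray
g=im.astype(int).mean(2)
```

```text
19.3 [611.27331898  92.46969071 191.40971866] 59.48470890663796 [-0.48122508  1.04433539 -1.90055573]
69.1504342871325 [-1.39389637e-01  2.01608464e+02] [-0.00029674  0.01732405]
```

View pics/s14.png

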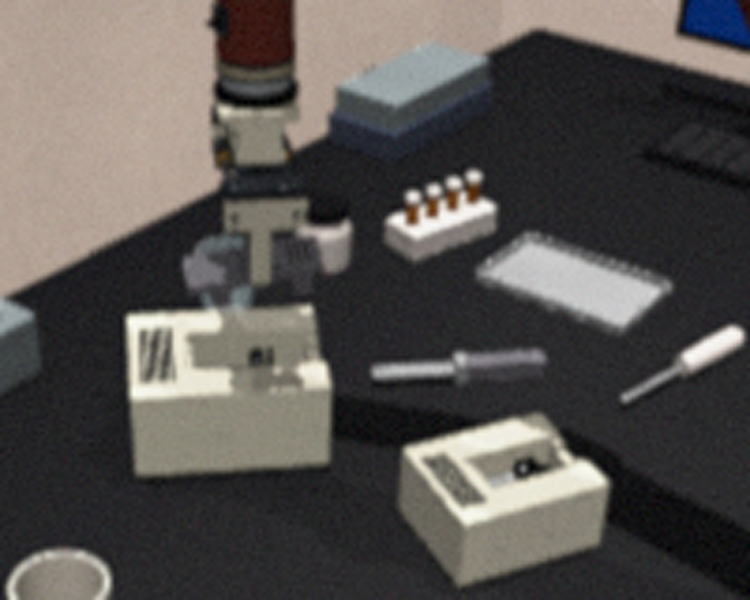

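View pics/w14.png

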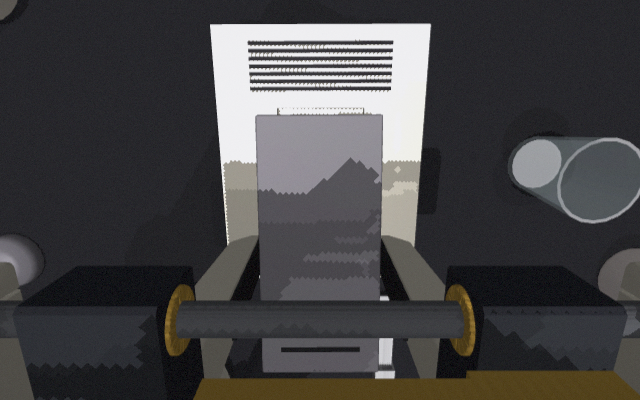

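The cover is held (width 59.5), tilted 8° with its rear end down, and clear of the unit. I'll check the tray pose from the earlier wrist view while it is in the hand.

Run:
```python
from h import *
z=np.load("w1.npz");p={"camera_matrix":z["K"],"T":z["T"]};C=cloud(p,z["d"].astype(float));im=cv2.imread("pics/w1.png").astype(int).mean(2)
m=np.zeros(im.shape,bool);m[15:260,440:640]=1
mm=m&(C[...,2]>8)&(C[...,2]<25);P=C[mm];r=cv2.minAreaRect(P[:,:2].astype(np.float32));print(r,np.median(P[:,2]))
mm=m&(im>150);P=C[mm&np.isfinite(C[...,2])];print(np.median(P[:,2]));r=cv2.minAreaRect(P[:,:2].astype(np.float32));print(r)
```

```text
((510.4119873046875, -380.087890625), (200.26251220703125, 131.74241638183594), 0.7252117991447449) 12.600003751273675
3.417030796082628
((507.1874694824219, -385.55059814453125), (206.21934509277344, 141.64918518066406), 0.8099949359893799)
```

>>> drive_tool([
  [[-0.004, -0.018, 0], -2, -1],
  [[-0.009, -0.038, 0], -4, -1],
  [[-0.009, -0.04, 0], -4, -1],
  [[-0.009, -0.04, 0], -4, -1],
  [[-0.009, -0.04, 0], -4, -1],
  [[-0.009, -0.04, 0], -4, -1],
  [[-0.009, -0.04, 0], -4, -1],
  [[-0.009, -0.04, 0], -4, -1],
  [[-0.009, -0.04, 0], -4, -1],
  [[-0.009, -0.04, 0], -4, -1],
  [[-0.008, -0.04, 0], -4, -1],
  [[-0.006, -0.035, 0], -2.5, -1],
  [[-0.003, -0.018, 0], 0, -1],
  [[0, 0, 0], 0, -1],
  [[0, 0, 0], 0, -1],
])

```text
time: 20.9
tool_pos: [510.0, -374.5, 190.9]
eef_rot: [-0.002, 1.0, 0.012, -0.0]
ft_force: [0.9, 1.5, -0.8]
grip_width: 59.5
```

Run:
```python
from rig import *
from h import *
s=state();print(s["time"],s["tool_pos"],s["eef_rot"],s["grip_width"],s["ft_force"])
p=camera_params("wrist");im,d=grab_frame("wrist");C=cloud(p,d);cv2.imwrite("pics/w15.png",im)
q=s["eef_rot"];yaw=2*np.arctan2(q[2],q[1]);c,sn=np.cos(yaw),np.sin(yaw);print(np.degrees(yaw))
D=C-s["tool_pos"];a=D[...,0]*c+D[...,1]*sn; b=-D[...,0]*sn+D[...,1]*c
m=(a>10)&(a<90)&(abs(b)<25)&(abs(D[...,2])<30);print(a[m].max(),np.polyfit(a[m],C[...,2][m],1))
```

```text
20.9 [ 509.95812651 -374.49278755  190.85019185] [-1.50371937e-03  9.99932525e-01  1.15179530e-02 -1.44385372e-04] 59.49805257064095 [ 0.91273593  1.46190971 -0.83294246]
1.3198908864698133
68.2976286796108 [-1.39103237e-01  2.00917545e+02]
```

View pics/w15.png

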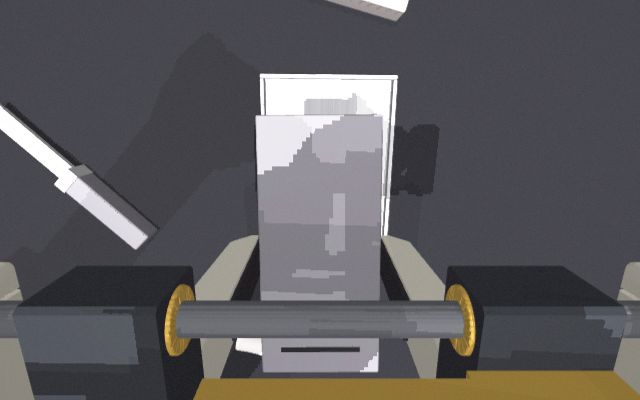

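The tray lies squarely under the cover (columns 262 to 396 in view). Its centre is (510.4, -380.1), so I'll correct and lower.

>>> drive_tool([
  [[-0.0035, -0.0058, -0.02], -0.6, -1],
  [[0, 0, -0.04], 0, -1],
  [[0, 0, -0.04], 0, -1],
  [[0, 0, -0.025], 0, -1],
  [[0, 0, -0.015], 0, -1],
  [[0, 0, -0.006], 0, -1],
  [[0, 0, -0.003], 0, -1],
  [[0, 0, 0], 0, -1],
])

```text
time: 21.75
tool_pos: [507.2, -382.4, 43.5]
eef_rot: [0.0, 1.0, 0.006, 0.001]
ft_force: [0.1, 0.6, -1.4]
grip_width: 60.1
```

>>> drive_tool([
  [[0, 0, -0.002], 0, -1],
  [[0, 0, -0.002], 0, -1],
  [[0, 0, -0.002], 0, -1],
  [[0, 0, -0.002], 0, -1],
  [[0, 0, 0], 0, -1],
], newtons=12)

```text
time: 22.25
tool_pos: [506.0, -382.2, 34.1]
eef_rot: [-0.0, 1.0, 0.005, -0.0]
ft_force: [-0.3, 1.0, -2.2]
grip_width: 60.0
```

```bash
cat > m2.py <<'E'
from rig import *
from h import *
s=state();print(s["time"],s["tool_pos"],s["eef_rot"],s["grip_width"],s["ft_force"])
p=camera_params("wrist");im,d=grab_frame("wrist");C=cloud(p,d);cv2.imwrite("pics/w16.png",im)
q=s["eef_rot"];yaw=2*np.arctan2(q[2],q[1]);c,sn=np.cos(yaw),np.sin(yaw);print(np.degrees(yaw))
D=C-s["tool_pos"];a=D[...,0]*c+D[...,1]*sn; b=-D[...,0]*sn+D[...,1]*c
m=(a>10)&(a<90)&(abs(b)<25)&(C[...,2]>18);print(a[m].max(),np.polyfit(a[m],C[...,2][m],1))
E
python3 m2.py
```

```text
22.25 [ 505.96842063 -382.22767773   34.11259291] [-2.05516982e-04  9.99984943e-01  5.47836655e-03 -2.41762718e-04] 59.97846503457366 [-0.28519036  1.02275408 -2.17769091]
0.6277777353814522
68.27620730753101 [ -2.05274108 159.01376432]
```

>>> drive_tool([
  [[0, 0.001, -0.002], 0, -1],
  [[0, 0, -0.002], 0, -1],
  [[0, 0, -0.001], 0, -1],
  [[0, 0, 0], 0, -1],
])

```text
time: 22.7
tool_pos: [505.1, -381.5, 29.5]
eef_rot: [-0.0, 1.0, 0.005, -0.001]
ft_force: [-2.9, -0.0, 2.6]
grip_width: 59.9
```

```bash
sed -i 's/C\[...,2\]>18)/C[...,2]>18)\&(C[...,2]<60)/' m2.py; python3 m2.py; python3 -c "
from rig import *
import cv2
im,d=grab_frame('side');cv2.imwrite('pics/s16.png',cv2.resize(im[120:240,300:450],(750,600),interpolation=cv2.INTER_CUBIC))"
```

```text
22.7 [ 505.05747168 -381.47973305   29.49755828] [-1.47945284e-04  9.99985570e-01  5.28453061e-03 -9.54857115e-04] 59.89291067103499 [-2.93219647 -0.01475244  2.56086148]
0.6055657027273448
68.38569369042305 [-0.07814527 39.6732955 ]
```

View pics/s16.png

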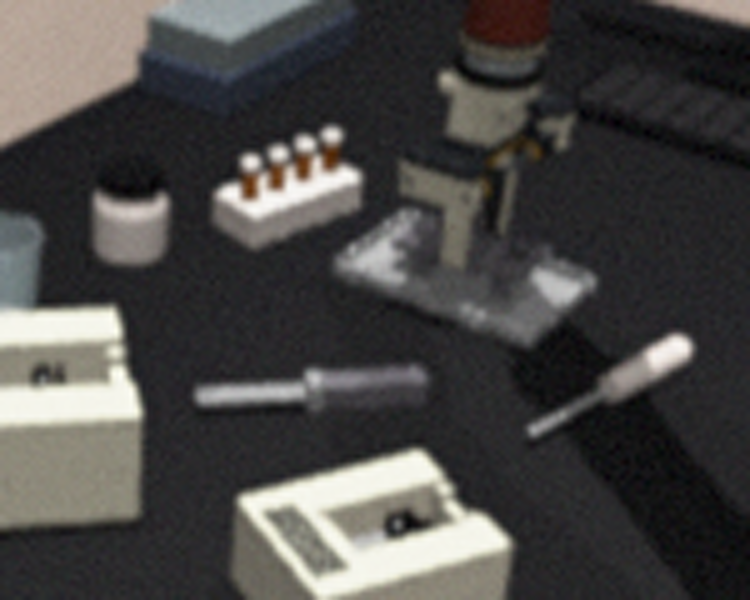

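The tilt has halved to 4.5° and the rear feet are on the tray floor. Lowering a little more.

>>> drive_tool([
  [[0, 0, -0.001], 0, -1],
  [[0, 0, -0.001], 0, -1],
  [[0, 0, -0.001], 0, -1],
  [[0, 0, 0], 0, -1],
])

```text
time: 23.2
tool_pos: [506.1, -381.5, 26.3]
eef_rot: [0.0, 1.0, 0.005, -0.0]
ft_force: [-2.6, -1.2, 3.1]
grip_width: 59.8
```

```bash
python3 m2.py
```

```text
23.2 [ 506.07720824 -381.49730633   26.29591996] [ 7.96757583e-05  9.99985111e-01  5.45577624e-03 -7.58962166e-05] 59.79262341475239 [-2.55478046 -1.24583797  3.08046354]
0.625189010395181
68.01724191466167 [-1.04261420e-02  3.66997269e+01]
```

Nearly flat, with top z at 36.7. Releasing and backing off.

>>> drive_tool([
  [[0, 0, -0.0005], 0, -1],
  [[0, 0, 0], 0, 0.8],
  [[0, 0, 0], 0, 0.8],
  [[0, 0, 0], 0, 0.8],
  [[0, 0, 0], 0, 0.8],
  [[0, 0, 0.01], 0, 0.9],
  [[0, 0, 0.03], 0, 0.9],
  [[0, 0, 0.04], 0, 0.9],
  [[0, 0, 0.04], 0, 0.9],
  [[-0.015, 0, 0.03], 0, 0.9],
  [[-0.03, 0, 0.01], 0, 0.9],
  [[-0.03, 0, 0], 0, 0.9],
  [[-0.015, 0, 0], 0, 0.9],
  [[0, 0, 0], 0, 0.9],
  [[0, 0, 0], 0, 0.9],
])

```text
time: 24.75
tool_pos: [417.2, -381.3, 186.7]
eef_rot: [0.0, 1.0, 0.006, 0.001]
ft_force: [0.6, -0.5, 0.4]
grip_width: 88.5
```

Run:
```python
from rig import *
from h import *
s=state();print(s["time"],s["tool_pos"],s["grip_width"],s["ft_force"])
p=camera_params("wrist");im,d=grab_frame("wrist");C=cloud(p,d);cv2.imwrite("pics/w17.png",im)
m=(C[...,2]>25)&(C[...,2]<48)&(abs(C[...,0]-510)<90)&(abs(C[...,1]+380)<60)
P=C[m];print(cv2.minAreaRect(P[:,:2].astype(np.float32)),np.median(P[:,2]));print(np.linalg.lstsq(np.c_[P[:,0]-510,P[:,1]+380,np.ones(len(P))],P[:,2],rcond=None)[0])
m=(C[...,2]>8)&(C[...,2]<35)&(C[...,1]>-260)&(C[...,1]<-30)&(C[...,0]>420);P=C[m]
print(cv2.minAreaRect(P[:,:2].astype(np.float32)),np.percentile(P[:,2],[1,50,99]))
it,dt=grab_frame("top");cv2.imwrite("pics/t17.png",it)
i,dd=grab_frame("side");cv2.imwrite("pics/s17.png",i)
for a,n in ((it,"top0"),(i,"side0")):
    df=cv2.absdiff(a,cv2.imread(f"pics/{n}.png")).max(2);cv2.imwrite(f"pics/diff_{n}.png",df)
```

```text
24.75 [ 417.19497754 -381.31847864  186.67124003] 88.51900052464251 [ 0.5799988  -0.52145762  0.42422116]
((508.64385986328125, -380.4451904296875), (128.93301391601562, 60.121795654296875), 0.6527815461158752) 36.2663062072761
[-8.39202583e-04 -5.20515984e-04  3.62639290e+01]
((492.0738220214844, -136.8686065673828), (150.67196655273438, 24.277666091918945), 46.224124908447266) [ 8.5911584  22.458456   24.92838668]
```

View pics/w17.png

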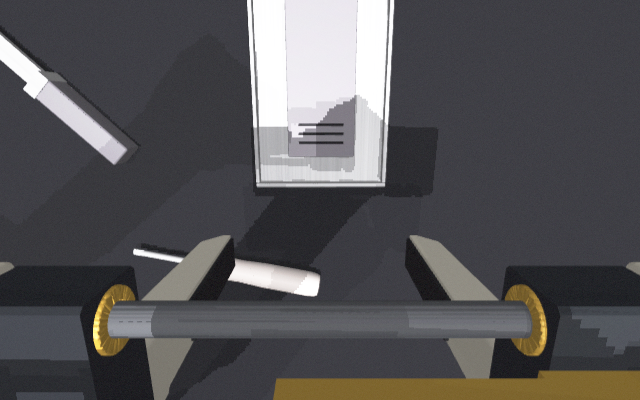

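View pics/s17.png

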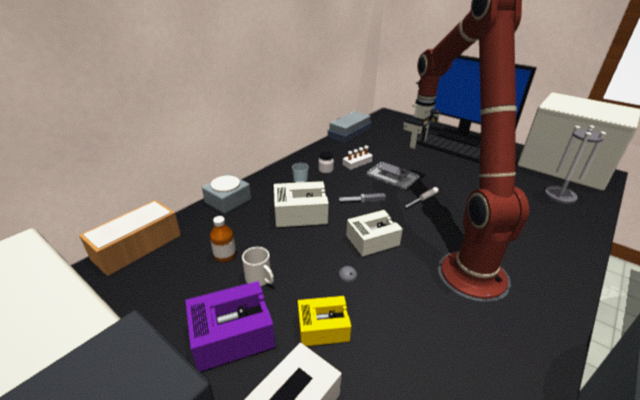

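View pics/diff_top0.png

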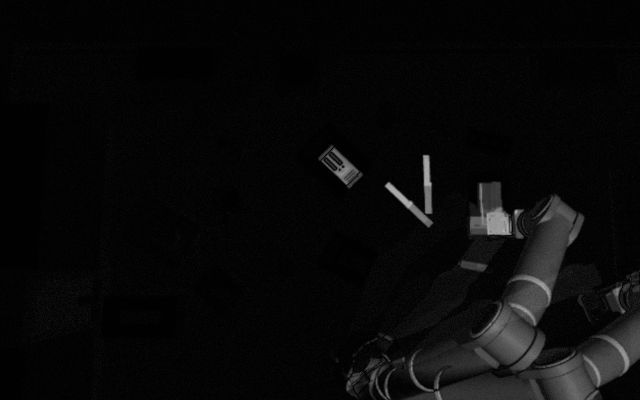

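The wrist view shows the cover flat in the tray (columns 286 to 356, grille up), fitted as 129 x 60 mm with top z 36.3 and no measurable slope. The bar lies on the bench at upper left. The top-view difference image shows changes only at the bay, the bar, the tray and the arm with its shadow.

```bash
python3 -c "
from rig import *
s=state();print(s['time'],s['ft_force']);print(sign_off())"
```

```text
24.9 [-0.17693421  0.46064149 -1.04914351]
the job is handed in; nothing more can be done
None
```

The job is done and handed in at 24.9 s. I pried the cover out through the front notch, put the pry bar down on the bench, and set the cover in the steel tray. `sign_off()` gives no verdict, so the result rests on my last checks.

- **Prying:** the blade was about 44 mm in, and levering on the sill took roughly 10 N at the handle. The cover sprang to about 17 mm up at its front before the fingers touched it.
- **Cover:** it lies flat and right way up in the tray, top at z 36.3 mm with no measurable slope. Its centre is within about 2 mm of the tray's.
- **Pry bar:** it lies flat on the bench, by my figures about 70 mm from the unit and well over 100 mm from the tray.
- **Other things on the bench:** comparing top views before and after, only the bay, the bar, the tray and the arm with its shadow changed. I made the same comparison from the side but only looked at that final picture, not its difference image.

**Disagreement:** the text puts the fingertips 22 mm ahead of the TCP, but the wrist camera showed them level with it or up to about 3 mm behind. Because of this my first grasp closed on air just above the pry bar handle without disturbing it, and I used the measured offset from then on.

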